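# Index a centrifuge rotor on its loading stand

## Robot

A 6-joint arm with a two-finger parallel gripper is mounted at the origin on the work surface. World frame = base frame: x ahead of the robot, y to its left, z up, the work surface at z = 0. Lengths are in m, angles in rad, forces in N, time in s.
With the tool pointing down it reaches from about 0.35 to 0.775 m from the base axis. Payload 7.3 kg.
Tool frame: the origin (TCP) lies at the very end of the fingers, on their centre line; the grasp point (between the pads) lies grip_point_offset behind it (grip_point_offset is the distance from the TCP to the grasp point, in m); z points along the fingers, y is the direction in which the jaws open and shut (so a half turn about z gives the same grasp; the last joint's range is limited). The gripper opens to 92 mm and grips with 3 to 60 N. Pads are 19 mm wide; open, the fingers measure 130 mm over their backs; the gripper's body (75 mm by 190 mm) begins 47 mm behind the grasp point.
Start: joints at [-0.146, 0.342, 1.524, -0, 1.275, -0.146], TCP at [0.525, 0, 0.202] pointing down, gripper open.
Joint ranges: [-2.53, 2.53], [-0.77, 2.02], [0.04, 2.7], [-1, 4.14], [0.28, 2.66], [-3.11, 3.11]. Speed limits (rad/s): [2.57, 2.57, 3.14, 3.14, 3.14, 3.14].

## Interface

Orientations are given as [roll, pitch, yaw] about the fixed x, y, z axes, in that order (R = Rz(yaw) Ry(pitch) Rx(roll)).
In Python, from cell import * gives the robot as it stands.
- The arm moves only by the shell command python3 -m inch 'ROWS' [OPENING] [FORCE]. ROWS is JSON, a list that holds one entry, the list of rows, each a list of 4 numbers: the shift along the tool's x, y, z in mm, then the turn about the tool's z in rad. In form: [[[x, y, z, roll], ...]]. A call has 1 to 10 rows; each row shifts and turns the commanded pose from where the row before left it, along the tool's axes as they then stand; what a row does not reach is not made up. A row lasts 1/8 s, in which the tool goes at most 62.5 mm and 10.7 degrees, less where a joint would pass 70% of its speed; a pose out of reach is approached as far as the arm can. A call with a gripper value outside its range is refused whole. OPENING is the closure, from -1 (fully open) to 1 (shut), set as the call begins (- or left out, the last holds). The fingers move at their own pace and stop on an object; FORCE is the grip in N (left out, the last holds). Time passes only in rows, so rows that do not move let the fingers close. It gives the time, the measured TCP pose, the force and the opening at its end, in the units of the state.
- observe(): the state, without advancing time (a new reading comes with each control period).
- read_camera(name): name is "scene" or "side" or "wrist"; returns a dict with "img" (400x640x3 uint8, blue, green, red), "fx", "fy", "cx", "cy" (pixels), "eye" and "rotation" of the camera in the world; the wrist camera has in their place "T_tool_cam" (4x4, takes a point from camera to tool coordinates, whose origin is the TCP and whose axes are the flange's). Camera axes: x right, y down, z forward; pixel columns grow to the right and rows downward; lengths in m; the calibration is good to about 2 mm. A picture is of the moment at which its call begins: read the wrist's pose just before it. There is no depth.
- hand_in(): hands the job in, once; it reports no verdict.
Trained networks look in the newest picture that a camera, given by its name, has taken for a name from the list of things; names that differ only in an ending like _2 or _b are one class to them, and where a whole thing is asked for, a point or a joint stands for the part that bears it (a point fixed in the world has none). Each returns a list of dicts, best first, with "conf" (0 to 1); they miss things now and then, are a little off and sometimes report something else, mostly with a low value. They report only what shows in the picture. A call takes as long as a camera call.
- boxes_of(camera, label): "at" ([row, column] in pixels, amid what is visible of it).
- place_of(camera, label): "at" ([row, column] in pixels: a listed point, or the origin of a listed thing).
The state is a dict: "time": time; "qpos": joint angles; "qvel": joint speeds; "joint_efforts": joint torques, N m; "tool_pos": TCP position; "tool_rot": TCP orientation; "contact_force": force on the tool from outside, world axes, zero at the start; "torque": the same for the moment, N m; "opening": finger opening in m.
Only numpy, scipy, OpenCV 4.12 (cv2) and the standard library are available. Lean on these libraries where they do the work, as an engineer would, in place of code of your own. Each camera call takes 0.05 s, during which the arm holds its last target. There are 200 camera calls.

## Task

The rotor on the blue loading stand is locked by the spring plunger with the red T-knob: pull the knob up and twist it so that it stays out by itself, then push the rotor round until the blue-capped bucket stands at the orange marker. Twist the knob back and make sure that the plunger has dropped fully home in the rotor's notch there, so that the rotor is locked, then let go; leave the other things on the bench where they are.

Things in the scene. Friction and masses are not known exactly. Their poses are not given: they have to be found in the camera images.
- stand: Fixed round blue base, 336 mm across, 20 mm thick. Origin: centre of its underside on the bench, on the vertical rotor axis; z up; its -x axis points to the plunger, 115 mm from the rotor axis. A white bracket 44 mm wide holds it, reaching 164 mm out from the rotor axis, its arm's top 85 mm above the bench; a slotted steel sleeve (36 x 27 mm) on it reaches up to 100 mm.
- rotor_hub (a point): On the rotor axis at the top of the aluminium rotor plate, 57 mm above the bench. Plate: 264 mm across, hub up to 91 mm above the bench. It carries three fixed upright buckets, 50 mm wide and 50 mm high, centres 62 mm from the axis, 120 degrees apart (57 mm clear between them). Turns either way up to 3.0 rad; dry friction (about 5 N at a bucket) keeps it where left. Its rim's notches: see plunger.
- blue_cap (a point): Centre of the top of the blue-capped bucket (the only blue one), 107 mm above the bench. The bucket ring is clamped on the notched plate up to 5 degrees off, differently each time, so with the rotor locked at the right notch it lies within 6 degrees of the line from the rotor axis to the orange marker (88 to 89 mm from the marker): the last few degrees must be found by the plunger dropping in.
- white_cap1 (a point): Centre of the top of the white-capped bucket 120 degrees counter-clockwise (seen from above) of the blue one; 107 mm above the bench.
- white_cap2 (a point): Centre of the top of the white-capped bucket 120 degrees clockwise (seen from above) of the blue one; 107 mm above the bench.
- pointer: Orange marker, a cone-topped stud 32 mm wide and 42 mm high fixed on the margin of the blue base, 150 mm from the rotor axis; origin: centre of its underside, 20 mm above the bench. Three like studs in grey mark other stations. At the start it stands 60 or 120 degrees (give or take 9) to either side of the blue-capped bucket.
- knob_grip (a point): Centre of the red T-knob's bar: 50 mm long along this point's y axis, 14 mm thick along its x axis, 18 mm high. Locked, this centre is 134 mm above the bench and the bar lies across the line to the rotor axis. It is the grip of the plunger, on the plunger's vertical axis.
- plunger (a joint): Pull of the plunger, m, against a spring (4.5 N at 0, 7 N at 0.015, plus 1 N weight); stop at 0.020. 0: home in a notch. 0.010: its flat 9 mm end rides on the rotor plate; it drops home once a notch comes under it. 0.015: parked on the sleeve, 5 mm clear of the plate. Notches 115 mm from the axis, one per 60 degrees, 11 mm wide (1 mm play each way); the one under it at the start is 27 mm wide.
- knob (a joint): Twist of the knob, in rad, counter-clockwise positive seen from above, 0 (locked; bar across the line to the rotor axis) to 1.35. It can be twisted away from 0 only when pulled up by more than 0.015 m; twisted by 0.3 or more it stays out when let go. Twisted back to 0 (within 0.1) and let go, its cross pin falls into the sleeve's slot and the spring drives the plunger down.
- amber_bottle: Loose amber glass bottle, 60 mm wide, 120 mm high, beside the stand; origin: under its middle. Not to be moved.
- beaker: Loose glass beaker, 66 mm wide, 85 mm high, beside the stand; origin: under its middle. Not to be moved.
- jar: Loose white jar, 64 mm wide, 80 mm high; origin: under its middle. Not to be moved.
- tip_box: Loose blue tip box, 120 x 85 x 70 mm; origin: under its middle. Not to be moved.
- tube_rack: Loose orange rack with tubes, 70 x 170 x 102 mm; origin: under its middle. Not to be moved.
- pipette: Loose white pipette lying on the bench, 230 mm long along its x axis; origin: on the bench under the joint of its 110 mm body (towards -x) and its tip. Not to be moved.

How it is judged:
By the outcome, as a careful person would: the job done as asked, in the order asked, and still so for the second after the job is handed in, with the robot touching nothing.
It also fails if it takes over 72 s, if anything falls off the work surface, if the arm or the gripper's body presses on something with over 40 N, if the wrist force passes 120 N, or if a joint passes its speed limit or range.

## Working session

There is one attempt and no reset: what is moved stays moved. The work goes in short steps, Python scripts to look and compute and a shell command to move; the robot and the scene stay as the last step left them, time stands still between calls to the robot, and variables do not carry over. Pictures are saved under pics/ and viewed, about 8 in all and at most 12, crops included, and the job is handed in when it is done.

```bash
ls; mkdir -p pics; cat > h.py <<'E'
from cell import *
import numpy as np, cv2
def ray(c,at):
    d=np.array([(at[1]-c["cx"])/c["fx"],(at[0]-c["cy"])/c["fy"],1.0])
    return np.array(c["eye"]),np.array(c["rotation"])@d
def atz(c,at,z):
    e,d=ray(c,at); return e+d*(z-e[2])/d[2]
E
python3 - <<'E'
from h import *
Z=dict(stand=0,rotor_hub=.057,blue_cap=.107,white_cap1=.107,white_cap2=.107,pointer=.02,knob_grip=.134,amber_bottle=0,beaker=0,jar=0,tip_box=0,tube_rack=0,pipette=0)
for n in("scene","side"):
    c=read_camera(n); cv2.imwrite(f"pics/{n}0.png",c["img"])
    print(n,np.round(c["eye"],3))
    for k,z in Z.items():
        try:
            for r in place_of(n,k)[:2]: print(k,round(r["conf"],2),np.round(r["at"]),np.round(atz(c,r["at"],z),3))
        except Exception as e: print(k,e)
print(observe()["time"], grip_point_offset, observe()["tool_rot"])
E
```

```text
pics
scene [ 0.927 -0.591  0.825]
stand invalid index to scalar variable.
rotor_hub invalid index to scalar variable.
blue_cap invalid index to scalar variable.
white_cap1 invalid index to scalar variable.
white_cap2 invalid index to scalar variable.
pointer invalid index to scalar variable.
knob_grip invalid index to scalar variable.
amber_bottle invalid index to scalar variable.
beaker invalid index to scalar variable.
jar invalid index to scalar variable.
tip_box invalid index to scalar variable.
tube_rack invalid index to scalar variable.
pipette invalid index to scalar variable.
side [ 0.054 -1.078  1.08 ]
stand invalid index to scalar variable.
rotor_hub invalid index to scalar variable.
blue_cap invalid index to scalar variable.
white_cap1 invalid index to scalar variable.
white_cap2 invalid index to scalar variable.
pointer invalid index to scalar variable.
knob_grip invalid index to scalar variable.
amber_bottle invalid index to scalar variable.
beaker invalid index to scalar variable.
jar invalid index to scalar variable.
tip_box invalid index to scalar variable.
tube_rack invalid index to scalar variable.
pipette invalid index to scalar variable.
1.4 0.0188 [3.14152852e+00 1.63980098e-05 1.57080760e+00]
```

View pics/scene0.png

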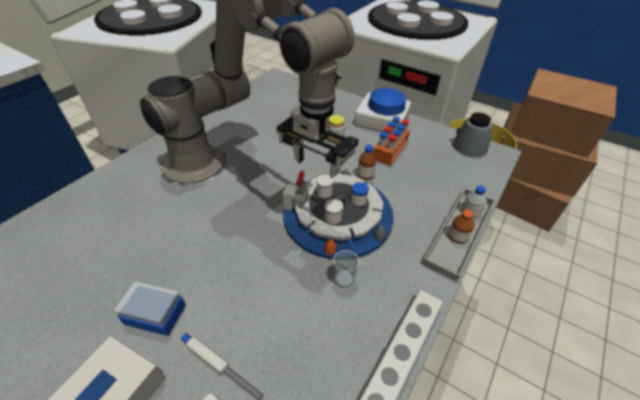

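View pics/side0.png

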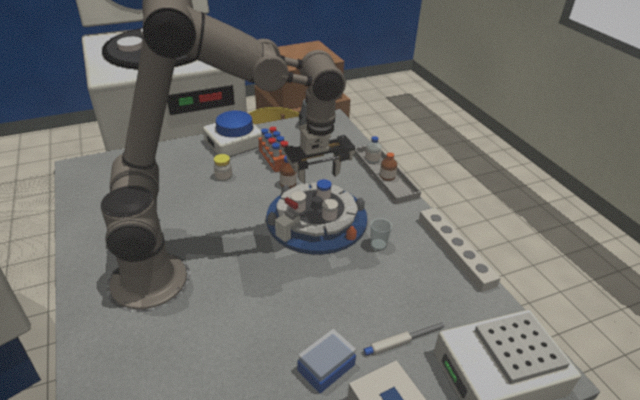

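The scene view shows the knob at about (298,180), the blue cap at (360,188) and the marker at (331,247) as column, row. The side view shows the knob at (290,203), blue at (324,186) and the marker at (352,232). I'll fix the helper error first.

```bash
python3 - <<'E'
from h import *
import numpy as np
c={n:read_camera(n) for n in("scene","side")}
r=place_of("scene","stand"); print(r)
print({k:(np.shape(v)) for k,v in c["scene"].items()})
Z=dict(stand=0,rotor_hub=.057,blue_cap=.107,white_cap1=.107,white_cap2=.107,pointer=.02,knob_grip=.134,amber_bottle=0,beaker=0)
def g(a): 
    return [float(x) for x in np.ravel(a)]
for n in c:
    for k,z in Z.items():
        for r in place_of(n,k)[:2]:
            a=r["at"]; a=g(a)
            try: print(n,k,round(float(r["conf"]),2),np.round(a),np.round(atz(c[n],a,z),3))
            except Exception as e: print(n,k,r,e)
E
```

```text
[{'at': [211.7, 335.9], 'conf': 0.82}]
{'img': (400, 640, 3), 'fx': (), 'fy': (), 'cx': (), 'cy': (), 'eye': (3,), 'rotation': (3,)}
scene stand {'at': [211.7, 335.9], 'conf': 0.82} invalid index to scalar variable.
scene rotor_hub {'at': [202.6, 340.8], 'conf': 0.76} invalid index to scalar variable.
scene blue_cap {'at': [189.5, 361.9], 'conf': 0.57} invalid index to scalar variable.
scene white_cap1 {'at': [201.9, 334.7], 'conf': 0.95} invalid index to scalar variable.
scene white_cap1 {'at': [180.7, 325.7], 'conf': 0.69} invalid index to scalar variable.
scene white_cap2 {'at': [201.9, 334.7], 'conf': 0.95} invalid index to scalar variable.
scene white_cap2 {'at': [180.7, 325.7], 'conf': 0.69} invalid index to scalar variable.
scene pointer {'at': [251.4, 328.6], 'conf': 0.69} invalid index to scalar variable.
scene knob_grip {'at': [174.3, 300.1], 'conf': 0.68} invalid index to scalar variable.
scene amber_bottle {'at': [174.0, 366.6], 'conf': 0.55} invalid index to scalar variable.
scene beaker {'at': [279.7, 344.2], 'conf': 0.59} invalid index to scalar variable.
side stand {'
[... 399 characters left out ...]
ariable.
side white_cap1 {'at': [196.4, 296.5], 'conf': 0.85} invalid index to scalar variable.
side white_cap2 {'at': [204.8, 331.4], 'conf': 0.98} invalid index to scalar variable.
side white_cap2 {'at': [196.4, 296.5], 'conf': 0.85} invalid index to scalar variable.
side pointer {'at': [239.5, 352.6], 'conf': 0.64} invalid index to scalar variable.
side knob_grip {'at': [206.4, 289.6], 'conf': 0.52} invalid index to scalar variable.
side amber_bottle {'at': [184.6, 289.1], 'conf': 0.78} invalid index to scalar variable.
side amber_bottle {'at': [241.8, 379.7], 'conf': 0.19} invalid index to scalar variable.
side beaker {'at': [243.8, 378.9], 'conf': 0.81} invalid index to scalar variable.
```

```bash
cat > h.py <<'E'
from cell import *
import numpy as np, cv2
from scipy.spatial.transform import Rotation as R
Z=dict(stand=0,rotor_hub=.057,blue_cap=.107,white_cap1=.107,pointer=.02,knob_grip=.134,amber_bottle=0,beaker=0)
def ray(c,at,st=None):
    d=np.array([(at[1]-c["cx"])/c["fx"],(at[0]-c["cy"])/c["fy"],1.0])
    if "eye" in c: return np.array(c["eye"]),R.from_euler("xyz",c["rotation"]).as_matrix()@d
    T=np.array(c["T_tool_cam"]); M=R.from_euler("xyz",st["tool_rot"]).as_matrix()
    return np.array(st["tool_pos"])+M@T[:3,3], M@T[:3,:3]@d
def atz(c,at,z,st=None):
    e,d=ray(c,at,st); return e+d*(z-e[2])/d[2]
def look(n,Z=Z):
    st=observe(); c=read_camera(n)
    for k,z in Z.items():
        for r in place_of(n,k)[:3]: print(n,k,r["conf"],r["at"],np.round(atz(c,r["at"],z,st)[:2],3))
    return c,st
E
python3 - <<'E'
from h import *
for n in("scene","side","wrist"): c,st=look(n)
cv2.imwrite("pics/w0.png",c["img"]); print(c["T_tool_cam"])
E
```

```text
scene stand 0.92 [212.7, 340.5] [0.555 0.091]
scene rotor_hub 0.82 [201.7, 337.2] [0.549 0.076]
scene blue_cap 0.68 [190.2, 360.2] [0.603 0.11 ]
scene blue_cap 0.39 [203.8, 336.1] [0.575 0.024]
scene white_cap1 0.95 [202.0, 335.0] [0.569 0.028]
scene white_cap1 0.6 [176.2, 322.0] [0.479 0.098]
scene pointer 0.57 [280.7, 343.9] [ 0.697 -0.125]
scene pointer 0.56 [249.7, 327.4] [ 0.608 -0.065]
scene knob_grip 0.45 [177.3, 298.5] [0.443 0.03 ]
scene knob_grip 0.32 [315.5, 152.8] [ 0.452 -0.478]
scene amber_bottle 0.7 [172.6, 364.1] [0.522 0.3  ]
scene amber_bottle 0.34 [177.3, 322.5] [0.417 0.197]
scene beaker 0.67 [279.0, 341.0] [ 0.682 -0.113]
side stand 0.89 [219.5, 316.8] [0.558 0.075]
side rotor_hub 0.92 [207.4, 315.4] [0.55  0.071]
side blue_cap 0.62 [216.9, 317.1] [ 0.514 -0.029]
side blue_cap 0.6 [184.0, 326.7] [0.607 0.114]
side white_cap1 0.86 [199.2, 298.8] [0.493 0.072]
side white_cap1 0.56 [201.9, 333.5] [0.59 0.02]
side pointer 0.53 [339.4, 407.7] [ 0.586 -0.463]
side pointer 0.5 [237.8, 352.0] [ 0.618 -0.068]
side knob_grip 0.48 [205.0, 292.5] [0.453 0.02 ]
side knob_grip 0.37 [235.7, 352.0] [ 0.562 -0.169]
side amber_bottle 0.68 [184.8, 289.7] [0.54  0.288]
wrist stand 0.65 [97.6, 341.6] [0.551 0.076]
wrist rotor_hub 0.6 [96.5, 346.8] [0.552 0.076]
wrist blue_cap 0.83 [27.5, 415.9] [0.596 0.122]
wrist blue_cap 0.19 [160.6, 208.8] [0.441 0.026]
wrist white_cap1 0.61 [175.4, 377.1] [0.573 0.015]
wrist white_cap1 0.58 [75.7, 273.9] [0.494 0.089]
wrist white_cap1 0.34 [97.2, 347.1] [0.548 0.074]
wrist pointer 0.63 [231.1, 396.6] [ 0.612 -0.063]
wrist knob_grip 0.96 [162.0, 209.7] [0.45  0.029]
wrist beaker 0.3 [176.5, 373.4] [ 0.587 -0.007]
[[ 3.81399267e-04 -9.68534299e-01 -2.48879821e-01  6.68039811e-02]
 [ 9.99999801e-01  2.44500560e-04  5.80971216e-04 -4.21984793e-04]
 [-5.01839293e-04 -2.48879993e-01  9.68534200e-01 -1.81471609e-01]
 [ 0.00000000e+00  0.00000000e+00  0.00000000e+00  1.00000000e+00]]
```

View pics/w0.png

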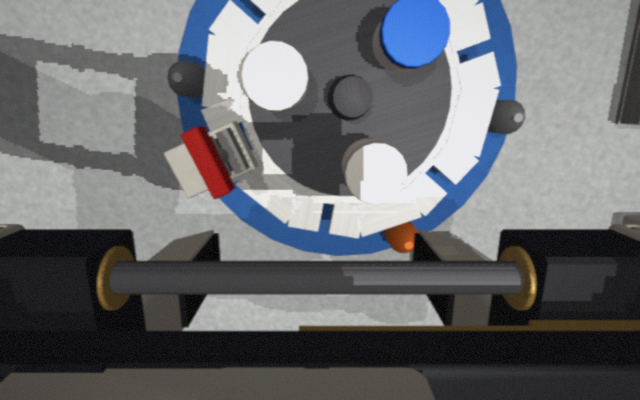

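The wrist view shows the red knob at (209,162), the blue cap at (416,28), the marker at (397,235) and the hub at (347,97). That puts the hub near (0.551, 0.076) and the knob near (0.449, 0.028), so the stand's yaw is about 25°. Blue has to turn clockwise by about 107–120°. I'll move above the knob and look again from close by.

```bash
python3 -m inch '[[[14,-38,0,-0.15],[0,0,0,-0.15],[0,0,0,-0.14],[0,0,0,0],[0,0,0,0]]]' -0.1 20
python3 - <<'E'
from h import *
c,st=look("wrist",{k:Z[k] for k in("knob_grip","rotor_hub","pointer","blue_cap","white_cap1")})
cv2.imwrite("pics/w1.png",c["img"]); print(st["tool_pos"],st["tool_rot"],st["opening"],st["contact_force"])
E
```

```text
time: 4.42
tool_pos: [0.4871, 0.014, 0.2022]
tool_rot: [3.142, 0.0, 2.008]
contact_force: [-0.4, 0.6, -0.7]
opening: 0.0512
wrist knob_grip 0.89 [160.7, 273.3] [0.447 0.028]
wrist rotor_hub 0.9 [149.0, 409.8] [0.552 0.077]
wrist blue_cap 0.95 [128.1, 504.2] [0.595 0.121]
wrist white_cap1 0.94 [107.7, 367.3] [0.494 0.09 ]
wrist white_cap1 0.83 [237.5, 408.9] [0.572 0.012]
[0.48707495 0.01397519 0.20223277] [3.14151248e+00 4.37856338e-05 2.00801239e+00] 0.05117193253409127 [-0.41903935  0.58989771 -0.65163306]
```

View pics/w1.png

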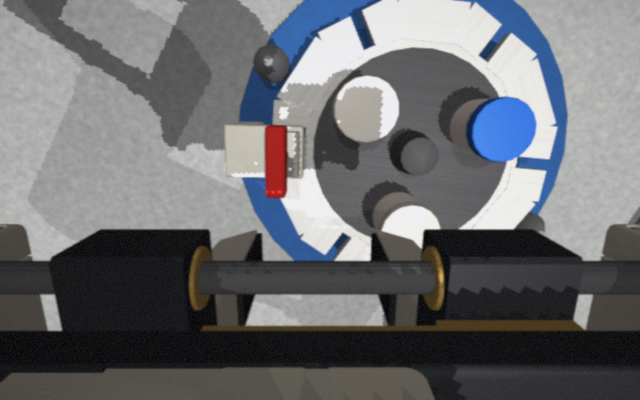

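The bar lies straight up and down in the image (276,126 to 275,196), so the jaws are square to it. I'll descend and grip.

```bash
python3 -m inch '[[[14.6,-14.7,0,0],[14.6,-14.7,0,0],[0,0,0,0],[0,0,20,0],[0,0,22,0],[0,0,22,0],[0,0,22,0],[0,0,0,0]]]' -0.1 20
python3 -m inch '[[[0,0,0,0],[0,0,0,0],[0,0,0,0],[0,0,0,0]]]' 1 30
python3 - <<'E'
from h import *
# notch angles from earlier picture pose
st=dict(tool_pos=[0.48707495,0.01397519,0.20223277],tool_rot=[3.14151248,4.4e-5,2.00801239])
c=read_camera("wrist"); H=np.array([.5515,.0765])
for a in[(42,493),(30,361),(162,537),(247,338)]:
    p=atz(c,a,.057,st)[:2]-H; print(np.round(p,3),np.hypot(*p),np.degrees(np.arctan2(p[1],p[0])))
E
```

```text
time: 5.72
tool_pos: [0.4477, 0.0277, 0.1151]
tool_rot: [-3.139, -0.001, 2.01]
contact_force: [-0.3, -0.2, -0.6]
opening: 0.0508
time: 6.22
tool_pos: [0.4482, 0.0279, 0.1166]
tool_rot: [3.141, 0.0, 2.011]
contact_force: [1.7, 1.7, 0.4]
opening: 0.0154
[0.021 0.11 ] 0.11206382802399384 79.34544774319002
[-0.085  0.071] 0.11086179192831441 140.22311757638832
[0.112 0.04 ] 0.1192987480116557 19.44605208829408
[-0.017 -0.113] 0.11471251933101052 -98.55626247154406
```

Gripped at an opening of 15.4 mm. Next I'll pull up 18 mm and twist counter-clockwise by 0.55 rad.

```bash
python3 -m inch '[[[0,0,-6,0],[0,0,-6,0],[0,0,-6,0],[0,0,0,0],[0,0,0,0]]]' - 45
python3 -m inch '[[[0,0,0,-0.14],[0,0,0,-0.14],[0,0,0,-0.14],[0,0,0,-0.14],[0,0,0,0],[0,0,0,0]]]'
```

```text
time: 6.9
tool_pos: [0.4482, 0.028, 0.1341]
tool_rot: [3.141, 0.0, 2.011]
contact_force: [5.2, 2.9, -8.3]
opening: 0.0117
time: 7.65
tool_pos: [0.4483, 0.0281, 0.134]
tool_rot: [3.141, 0.0, 2.571]
contact_force: [5.2, 3.0, -7.2]
opening: 0.0112
```

The twist moved freely, and -7 to -8 N agrees with the spring. I'll let go, rise and check.

```bash
python3 -m inch '[[[0,0,2,0],[0,0,0,0],[0,0,0,0],[0,0,0,0],[0,0,-40,0],[0,0,-45,0],[0,0,0,0],[0,0,0,0]]]' -0.1 20
python3 - <<'E'
from h import *
c,st=look("wrist",dict(knob_grip=.149,rotor_hub=.057,blue_cap=.107,pointer=.02))
cv2.imwrite("pics/w2.png",c["img"]); print(st["tool_pos"],st["tool_rot"],st["contact_force"])
E
```

```text
time: 8.65
tool_pos: [0.4475, 0.0279, 0.2167]
tool_rot: [-3.141, -0.001, 2.571]
contact_force: [0.1, -0.3, -0.9]
opening: 0.0507
wrist knob_grip 0.76 [202.9, 317.9] [0.448 0.029]
wrist rotor_hub 0.86 [241.6, 411.0] [0.555 0.074]
wrist pointer 0.5 [322.7, 327.4] [ 0.61 -0.06]
[0.44749301 0.02794162 0.21673947] [-3.14120748e+00 -5.79565083e-04  2.57083955e+00] [ 0.08629492 -0.2892763  -0.90152776]
```

View pics/w2.png

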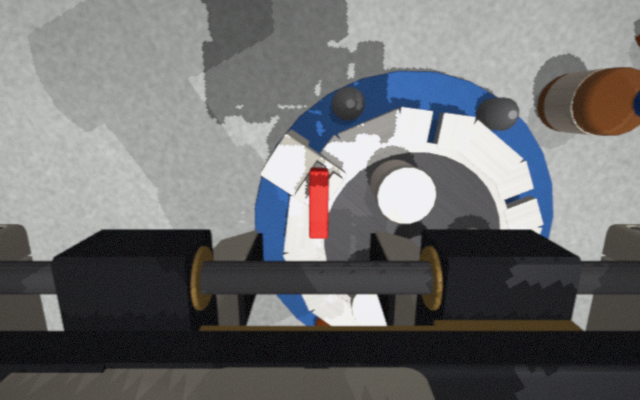

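The picture shows the red bar at (318,203), turned relative to the bracket at (290,165) and standing out after release, so it is parked. I'll go to the gap counter-clockwise of the blue bucket with shut fingers and jaw axis radial, then descend.

```bash
python3 -m inch '[[[-5.5,46.7,0,0],[-5.5,46.7,0,0],[-5.5,46.7,0,0],[0,0,0,-0.16],[0,0,0,-0.16],[0,0,0,-0.16],[0,0,0,-0.16],[0,0,0,-0.16],[0,0,0,0],[0,0,0,0]]]' 1 20
python3 - <<'E'
from h import *
c,st=look("wrist",dict(rotor_hub=.057,blue_cap=.107,white_cap1=.107))
c,st=look("side",dict(blue_cap=.107,white_cap1=.107)); print(st["tool_pos"],st["qpos"])
E
```

```text
time: 10.15
tool_pos: [0.5375, 0.1369, 0.2169]
tool_rot: [3.142, -0.001, -2.915]
contact_force: [-0.4, -0.4, 0.5]
opening: 0.0006
wrist rotor_hub 0.66 [180.3, 249.7] [0.554 0.075]
wrist white_cap1 0.94 [121.0, 270.2] [0.491 0.089]
wrist white_cap1 0.94 [198.0, 167.4] [0.573 0.017]
side blue_cap 0.68 [181.9, 326.5] [0.611 0.125]
side white_cap1 0.97 [199.5, 298.9] [0.492 0.07 ]
side white_cap1 0.69 [203.7, 330.6] [0.578 0.015]
[0.53754587 0.13690053 0.21719302] [ 1.11192342e-01  3.85872467e-01  1.41573053e+00  2.16116720e-05
  1.33997925e+00 -1.68765106e+00]
```

The white caps at 168° and -71° put blue at about 48°, so the gap is centred at 108°. Descending.

```bash
python3 -m inch '[[[0,0,45,0],[0,0,45,0],[0,0,30,0],[0,0,17,0],[0,0,0,0]]]'
python3 -m inch '[[[-9.3,-0.7,0,0.15],[-9.3,-0.7,0,0.15],[-9.3,-0.7,0,0.15],[-9.3,-0.7,0,0.15],[0,0,0,0]]]'
```

```text
time: 11.12
tool_pos: [0.5367, 0.1368, 0.0791]
tool_rot: [3.141, -0.003, -2.913]
contact_force: [-0.7, 0.2, -1.0]
opening: 0.0004
time: 11.75
tool_pos: [0.5759, 0.1343, 0.0825]
tool_rot: [3.14, 0.003, 2.769]
contact_force: [-0.4, -0.4, 5.3]
opening: 0.0003
```

```bash
python3 -m inch '[[[0,0,0,0],[0,0,0,0]]]'
python3 -m inch '[[[-9.3,-0.7,0,0.15],[-9.3,-0.7,0,0.15],[-9.3,-0.7,0,0.15],[-9.3,-0.7,0,0.15],[0,0,0,0],[0,0,0,0]]]'
```

```text
time: 12.0
tool_pos: [0.5758, 0.1343, 0.0825]
tool_rot: [3.14, 0.004, 2.771]
contact_force: [0.3, -0.9, 5.1]
opening: 0.0006
time: 12.75
tool_pos: [0.6048, 0.1115, 0.0827]
tool_rot: [3.137, 0.003, 2.171]
contact_force: [0.6, -0.5, 5.9]
opening: 0.0003
```

There is a steady lift of 5 N and 3 mm, so I'll look before pushing on.

```bash
python3 - <<'E'
from h import *
c,st=look("side",dict(blue_cap=.107,white_cap1=.107))
a=cv2.resize(c["img"][110:270,220:420],None,fx=2.5,fy=2.5,interpolation=cv2.INTER_CUBIC)
c,st=look("scene",dict(blue_cap=.107,white_cap1=.107))
b=cv2.resize(c["img"][80:240,240:360],None,fx=2.5,fy=2.5,interpolation=cv2.INTER_CUBIC)
cv2.imwrite("pics/s3.png",np.hstack([a,b])); print(st["joint_efforts"],st["torque"])
E
```

```text
side blue_cap 0.69 [185.3, 333.4] [0.625 0.1  ]
side white_cap1 0.75 [187.9, 304.2] [0.53  0.121]
side white_cap1 0.64 [209.3, 321.0] [0.539 0.   ]
side white_cap1 0.36 [175.1, 223.7] [0.304 0.282]
scene blue_cap 0.79 [199.8, 361.8] [0.627 0.078]
scene blue_cap 0.55 [171.7, 299.0] [0.411 0.076]
scene white_cap1 0.83 [175.5, 334.3] [0.508 0.122]
scene white_cap1 0.71 [197.5, 324.9] [0.536 0.027]
[ 1.20423334e-01 -5.06746459e+01 -2.01806456e+01  9.84465564e-02
  2.27873144e-01 -1.13511347e-02] [ 0.00426834 -0.17175036  0.00459989]
```

View pics/s3.png

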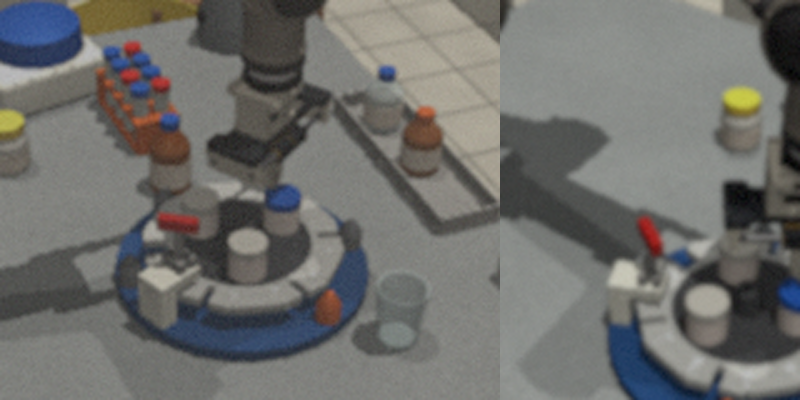

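The rotor has turned, the knob at (178,222) in the crop is still parked, and the fingers sit behind the blue bucket. The lift looks like rubbing on the bucket. I'll go on to about 6° short of the target.

```bash
python3 -m inch '[[[-9.3,-0.7,0,0.15],[-9.3,-0.7,0,0.15],[-9.3,-0.7,0,0.15],[-9.3,-0.7,0,0.15],[-9.3,-0.7,0,0.15],[-9.3,-0.7,0,0.15],[0,0,0,0],[0,0,0,0]]]'
python3 -m inch '[[[3,0,0,0],[0,0,-45,0],[0,0,-45,0],[0,0,-40,0],[0,-40,0,0],[0,-40,0,0],[0,0,0,0],[0,0,0,0]]]'
python3 - <<'E'
from h import *
c,st=look("wrist",dict(rotor_hub=.057,blue_cap=.107,white_cap1=.107,pointer=.02,knob_grip=.149))
cv2.imwrite("pics/w4.png",c["img"]); print(st["tool_pos"],st["tool_rot"])
E
```

```text
time: 14.05
tool_pos: [0.6127, 0.0577, 0.0827]
tool_rot: [3.137, -0.001, 1.271]
contact_force: [0.2, -0.9, 5.4]
opening: 0.0006
time: 15.05
tool_pos: [0.5365, 0.0843, 0.2113]
tool_rot: [3.139, -0.001, 1.271]
contact_force: [0.9, -0.6, -0.0]
opening: 0.0004
wrist rotor_hub 0.68 [181.8, 336.9] [0.555 0.076]
wrist blue_cap 0.66 [164.0, 411.4] [0.616 0.083]
wrist white_cap1 0.85 [146.4, 281.4] [0.521 0.127]
wrist white_cap1 0.67 [180.6, 333.5] [0.552 0.088]
[0.53647091 0.08431178 0.2112837 ] [ 3.13918236e+00 -6.27539629e-04  1.27104644e+00]
```

View pics/w4.png

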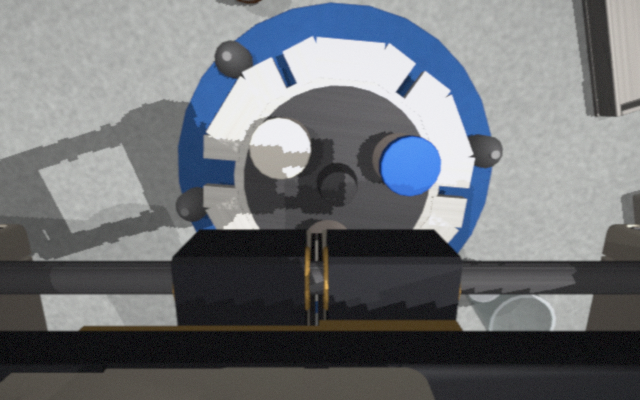

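The blue cap is at (411,164), at about 6°, and the wide notch is at (219,170), at about 160°. The rotor has therefore turned only about 42° and did not follow the last push. I'll check whether it moved then.

```bash
python3 - <<'E'
from h import *
c,st=look("side",dict(blue_cap=.107,white_cap1=.107,knob_grip=.149))
a=cv2.resize(c["img"][110:270,220:420],None,fx=2.5,fy=2.5,interpolation=cv2.INTER_CUBIC)
o=cv2.imread("pics/s3.png")[:,:500]
cv2.imwrite("pics/s5.png",a)
g=lambda i:cv2.inRange(cv2.cvtColor(i,cv2.COLOR_BGR2HSV),(105,130,60),(125,255,255))[180:240,230:340]
for i in(o,a):
    ys,xs=np.nonzero(g(i)); print(len(xs),xs.mean()+230,ys.mean()+180)
# notches in w4 picture
H=np.array([.552,.076]); c=read_camera("wrist"); st=observe()
for p in[(170,219),(70,286),(80,409),(191,458)]:
    q=atz(c,p,.057,st)[:2]-H; print(np.hypot(*q),np.degrees(np.arctan2(q[1],q[0])))
E
```

```text
side blue_cap 0.92 [186.7, 333.0] [0.621 0.093]
side white_cap1 0.69 [185.4, 299.1] [0.52  0.139]
side white_cap1 0.69 [206.0, 316.7] [0.533 0.02 ]
side knob_grip 0.5 [201.3, 288.9] [0.442 0.023]
472 284.28389830508473 197.7415254237288
573 285.72251308900525 199.32460732984293
0.11121964675918984 156.73170185467643
0.11108440215040767 96.78649450453234
0.11324531489272249 38.108522896462404
0.11862816911418725 -21.359785659321194
```

The rotor did not move on the last push, so the fingers got past the bucket somehow. I'll switch to caging the blue bucket between the open jaws, jaw axis tangential, which can't slip past. First I'll position above it and check.

```bash
python3 -m inch '[[[10.3,37.2,0,0],[10.3,37.2,0,0],[0,0,0,-0.179],[0,0,0,-0.179],[0,0,0,-0.179],[0,0,0,-0.179],[0,0,0,-0.179],[0,0,0,-0.179],[0,0,0,-0.179],[0,0,0,-0.179]]]' -0.4 15
python3 -m inch '[[[0,0,0,-0.179],[0,0,0,-0.179],[0,0,0,-0.177],[0,0,0,0],[0,0,0,0],[0,0,0,0]]]'
python3 - <<'E'
from h import *
c,st=look("wrist",dict(rotor_hub=.057,blue_cap=.107,white_cap1=.107,pointer=.02))
cv2.imwrite("pics/w6.png",c["img"]); print(st["tool_pos"],st["tool_rot"])
E
```

```text
time: 16.85
tool_pos: [0.6128, 0.0821, 0.2101]
tool_rot: [-3.142, -0.0, 2.709]
contact_force: [-0.6, -1.2, -0.1]
opening: 0.0641
time: 17.6
tool_pos: [0.6128, 0.0821, 0.2102]
tool_rot: [-3.142, 0.0, -3.047]
contact_force: [-0.5, 0.7, -0.4]
opening: 0.0641
wrist rotor_hub 0.92 [114.9, 314.9] [0.553 0.076]
wrist blue_cap 0.69 [192.6, 314.2] [0.614 0.081]
wrist white_cap1 0.64 [78.1, 241.1] [0.531 0.017]
wrist white_cap1 0.57 [74.0, 382.4] [0.517 0.124]
wrist pointer 0.78 [161.1, 177.2] [ 0.615 -0.064]
[0.61275957 0.08207981 0.21021121] [-3.14157062e+00  1.32805651e-05 -3.04728421e+00]
```

View pics/w6.png

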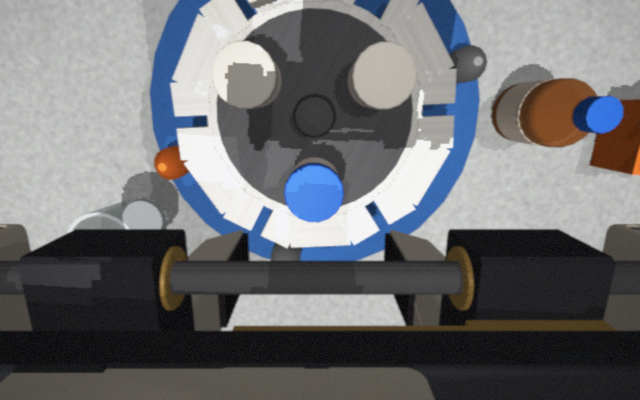

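Blue (314,193) lies between the jaws on the tool's centre line, at (0.614, 0.081); the marker is at (171,162). I'll descend and close lightly on the bucket.

```bash
python3 -m inch '[[[0,0,40,0],[0,0,40,0],[0,0,26,0],[0,0,12,0],[0,0,0,0],[0,0,0,0]]]'
python3 -m inch '[[[0,0,0,0],[0,0,0,0],[0,0,0,0],[0,0,0,0]]]' 0 8
```

```text
time: 18.6
tool_pos: [0.6137, 0.0821, 0.0936]
tool_rot: [-3.141, 0.002, -3.045]
contact_force: [0.6, 0.4, 0.6]
opening: 0.0642
time: 19.1
tool_pos: [0.6128, 0.0821, 0.0924]
tool_rot: [-3.142, 0.0, -3.045]
contact_force: [0.4, -0.2, 0.1]
opening: 0.0459
```

```bash
python3 -m inch '[[[0,0,0,0],[0,0,0,0],[0,0,0,0],[0,0,0,0]]]' 0.3 8
```

```text
time: 19.6
tool_pos: [0.6128, 0.0821, 0.0923]
tool_rot: [-3.142, 0.0, -3.045]
contact_force: [0.1, -0.8, 0.9]
opening: 0.0324
```

The jaws aren't blocked where a 50 mm bucket should be, so I'll look at this directly.

```bash
python3 - <<'E'
from h import *
a=read_camera("side")["img"][110:270,240:400]; b=read_camera("scene")["img"][90:250,290:400]; w=read_camera("wrist")["img"]
f=lambda i:cv2.resize(i,None,fx=2,fy=2,interpolation=cv2.INTER_CUBIC)
t=np.hstack([f(a),f(b)]); w=cv2.resize(w[:, 160:480],(256,320))
cv2.imwrite("pics/m7.png",np.hstack([t,w])); print(t.shape)
E
```

```text
(320, 540, 3)
```

View pics/m7.png

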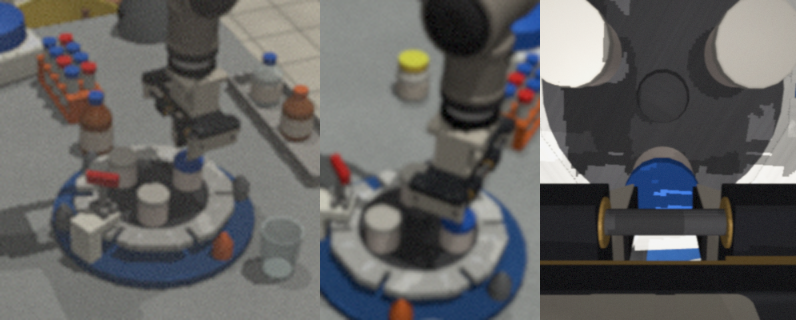

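In the wrist view the fingers (700,230) overlap the cap (665,190), and they appear to be above it. The real fingertips therefore seem to sit about 20 mm higher than I assumed, which also explains the 5 N lift: they were riding over the cap. I'll open, go lower in small steps while watching the force, and close again.

```bash
python3 -m inch '[[[0,0,-4,0],[0,0,0,0],[0,0,0,0],[0,0,0,0]]]' -0.4 15
python3 -m inch '[[[0,0,8,0],[0,0,8,0],[0,0,0,0]]]'
python3 -m inch '[[[0,0,6,0],[0,0,6,0],[0,0,0,0],[0,0,0,0]]]'
python3 -m inch '[[[0,0,0,0],[0,0,0,0],[0,0,0,0],[0,0,0,0]]]' 0.3 8
```

```text
time: 20.25
tool_pos: [0.6128, 0.0821, 0.0962]
tool_rot: [-3.142, 0.0, -3.045]
contact_force: [0.5, 0.1, 0.3]
opening: 0.0634
time: 20.62
tool_pos: [0.612, 0.082, 0.079]
tool_rot: [3.141, -0.002, -3.045]
contact_force: [0.3, -0.1, -0.1]
opening: 0.0641
time: 21.12
tool_pos: [0.6129, 0.0821, 0.0683]
tool_rot: [-3.142, 0.0, -3.045]
contact_force: [0.5, -1.1, -0.2]
opening: 0.0647
time: 21.62
tool_pos: [0.6134, 0.0812, 0.0685]
tool_rot: [-3.14, 0.001, -3.045]
contact_force: [2.8, -5.1, -2.1]
opening: 0.0499
```

Now the jaws stop at 49.9 mm on the bucket, so it is caged. I'll compute the arc rows, letting the gripper's yaw lag so that its body stays clear of the parked knob.

```bash
cat > arc.py <<'E'
from h import *
import sys
# rows to carry a caged point along the circle: total dphi (deg), total yaw change (deg), n rows
def arc(dphi,dyaw,n,H=np.array([.552,.076])):
    st=observe(); p=np.array(st["tool_pos"][:2])-H; yaw=st["tool_rot"][2]
    r=np.hypot(*p); phi=np.arctan2(p[1],p[0]); print("r phi",r,np.degrees(phi),"y dir",np.degrees(yaw)-90)
    for i in range(n):
        f2=phi+np.radians(dphi)/n; q=r*np.array([np.cos(f2),np.sin(f2)]); d=q-r*np.array([np.cos(phi),np.sin(phi)])
        print(np.round([1e3*d@[np.cos(yaw),np.sin(yaw)],1e3*d@[np.sin(yaw),-np.cos(yaw)],0,-np.radians(dyaw)/n],2).tolist())
        phi=f2; yaw+=np.radians(dyaw)/n
arc(*map(float,sys.argv[1:3]),int(sys.argv[3]))
E
python3 arc.py -65 -40 9
```

```text
r phi 0.06163819141451652 4.857973377561597 y dir -264.4848085717634
[0.58, -7.74, 0.0, 0.08]
[0.95, -7.71, 0.0, 0.08]
[1.32, -7.65, 0.0, 0.08]
[1.69, -7.58, 0.0, 0.08]
[2.06, -7.49, 0.0, 0.08]
[2.42, -7.38, 0.0, 0.08]
[2.77, -7.25, 0.0, 0.08]
[3.12, -7.11, 0.0, 0.08]
[3.46, -6.95, 0.0, 0.08]
```

```bash
python3 -m inch '[[[0.6,-7.7,0,0.078],[1,-7.7,0,0.078],[1.3,-7.7,0,0.078],[1.7,-7.6,0,0.078],[0,0,0,0]]]'
python3 -m inch '[[[2.1,-7.5,0,0.078],[2.4,-7.4,0,0.078],[2.8,-7.3,0,0.078],[3.1,-7.1,0,0.078],[3.5,-7,0,0.078],[0,0,0,0],[0,0,0,0]]]'
```

```text
time: 22.25
tool_pos: [0.6092, 0.053, 0.0687]
tool_rot: [3.138, 0.003, 2.924]
contact_force: [5.2, 2.9, -2.1]
opening: 0.0497
time: 23.12
tool_pos: [0.5835, 0.024, 0.0691]
tool_rot: [3.138, 0.003, 2.535]
contact_force: [5.6, 0.5, 1.1]
opening: 0.0496
```

Blue is now at about -59°. I'll release, rise and check the notch against the plunger.

```bash
python3 -m inch '[[[0,0,0,0],[0,0,0,0],[0,0,-40,0],[0,0,-45,0],[0,0,-45,0],[0,0,-20,0],[30,-30,0,0],[30,-30,0,0],[0,0,0,0],[0,0,0,0]]]' -0.4 15
python3 - <<'E'
from h import *
c,st=look("wrist",dict(rotor_hub=.057,blue_cap=.107,white_cap1=.107,pointer=.02,knob_grip=.149))
cv2.imwrite("pics/w8.png",c["img"]); print(st["tool_pos"],st["tool_rot"])
E
```

```text
time: 24.38
tool_pos: [0.4988, 0.0082, 0.2185]
tool_rot: [3.141, 0.001, 2.536]
contact_force: [-0.7, 0.4, 0.9]
opening: 0.0643
wrist rotor_hub 0.59 [185.0, 402.8] [0.554 0.074]
wrist blue_cap 0.79 [255.8, 385.5] [0.584 0.024]
wrist white_cap1 0.88 [137.3, 373.3] [0.49  0.071]
wrist white_cap1 0.83 [188.6, 491.3] [0.583 0.13 ]
wrist pointer 0.71 [285.5, 323.2] [ 0.616 -0.063]
wrist knob_grip 0.57 [127.7, 299.6] [0.449 0.029]
[0.49881469 0.0082013  0.21853761] [3.14105827e+00 7.71735194e-04 2.53562640e+00]
```

View pics/w8.png

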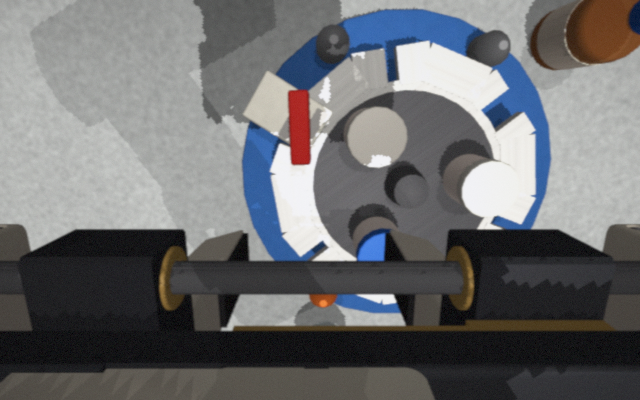

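The knob bar (299,127) is parked, blue (375,250) is close to the marker (322,300), and notches show at (392,60), (497,115) and (318,249).

```bash
python3 - <<'E'
from h import *
c=read_camera("wrist"); st=observe(); H=np.array([.552,.0755])
for p in[(62,392),(116,497),(249,318)]:
    q=atz(c,p,.057,st)[:2]-H; print(np.hypot(*q),np.degrees(np.arctan2(q[1],q[0]))%60)
for q in [(.584,.024),(.49,.071),(.583,.130),(.616,-.063),(.449,.029)]:
    q=np.array(q)-H; print(np.hypot(*q),np.degrees(np.arctan2(q[1],q[0])))
yaw=st["tool_rot"][2]; d=np.array([.4482,.028])-st["tool_pos"][:2]
print(1e3*d@[np.cos(yaw),np.sin(yaw)],1e3*d@[np.sin(yaw),-np.cos(yaw)])
E
```

```text
0.11315041538900675 34.018367383041294
0.1055966839285581 32.85686819192455
0.10850698795788906 34.856494351822036
0.060632087214609345 -58.1448676175508
0.062163091943692815 -175.84871473357833
0.06269968101992222 60.368463321796185
0.15257211409690827 -65.19863110637483
0.11300995531368026 -155.70290335882785
52.66660190551763 -12.487535707230366
```

About 9° remain for the notch, leaving blue about 2° past the marker line, which is within tolerance. I'll bring the rotor another 7.5° before touching the knob.

```bash
python3 -m inch '[[[-30,30,0,0],[-30,30,0,0],[0,0,0,0],[0,0,45,0],[0,0,45,0],[0,0,40,0],[0,0,20,0],[0,0,0,0],[0,0,0,0]]]'
python3 -m inch '[[[0,0,0,0],[0,0,0,0],[0,0,0,0],[0,0,0,0]]]' 0.3 8
python3 arc.py -7.5 0 3
```

```text
time: 25.85
tool_pos: [0.5822, 0.0232, 0.0694]
tool_rot: [3.141, 0.001, 2.536]
contact_force: [-0.3, -0.7, -0.2]
opening: 0.064
time: 26.35
tool_pos: [0.5826, 0.0238, 0.0693]
tool_rot: [3.14, 0.002, 2.536]
contact_force: [1.2, 2.7, 5.5]
opening: 0.049
r phi 0.060518663821814755 -59.611806514837006 y dir 55.285858129308025
[1.16, -2.37, 0.0, -0.0]
[1.27, -2.32, 0.0, -0.0]
[1.37, -2.26, 0.0, -0.0]
```

```bash
python3 -m inch '[[[1.2,-2.4,0,0],[1.3,-2.3,0,0],[1.4,-2.3,0,0],[0,0,0,0],[0,0,0,0]]]'
python3 -m inch '[[[0,0,0,0],[0,0,0,0],[0,0,-45,0],[0,0,-45,0],[0,0,-40,0],[0,0,-20,0],[30,-18,0,0],[30,-18,0,0],[0,0,0,0],[0,0,0,0]]]' -0.4 15
python3 - <<'E'
from h import *
c,st=look("wrist",dict(rotor_hub=.057,blue_cap=.107,white_cap1=.107,pointer=.02,knob_grip=.149))
cv2.imwrite("pics/w9.png",c["img"])
yaw=st["tool_rot"][2]; d=np.array([.4482,.028])-st["tool_pos"][:2]; print(st["tool_pos"],yaw)
print(1e3*d@[np.cos(yaw),np.sin(yaw)],1e3*d@[np.sin(yaw),-np.cos(yaw)])
E
```

```text
time: 26.98
tool_pos: [0.5776, 0.0198, 0.0692]
tool_rot: [3.138, 0.006, 2.535]
contact_force: [8.2, 1.6, 0.9]
opening: 0.0496
time: 28.22
tool_pos: [0.5052, 0.0242, 0.2184]
tool_rot: [3.141, 0.001, 2.536]
contact_force: [-0.4, -0.3, -0.0]
opening: 0.0644
wrist rotor_hub 0.6 [185.0, 384.8] [0.55  0.075]
wrist blue_cap 0.71 [256.7, 358.5] [0.577 0.02 ]
wrist blue_cap 0.46 [177.9, 377.9] [0.527 0.072]
wrist white_cap1 0.72 [139.3, 364.2] [0.494 0.08 ]
wrist white_cap1 0.57 [200.3, 470.8] [0.588 0.127]
wrist pointer 0.56 [287.9, 303.7] [ 0.612 -0.067]
wrist knob_grip 0.74 [132.2, 274.1] [0.448 0.029]
[0.50520487 0.02422758 0.21837555] 2.5357129936891876
49.006423757685084 -29.36250133163661
```

Blue stands at about -65.8°, level with the marker. Next I'll grip the knob lower on the bar, pull slightly, twist back 0.53 rad, lower it and let go.

```bash
python3 -m inch '[[[24.5,-14.7,0,0],[24.5,-14.7,0,0],[0,0,0,0],[0,0,40,0],[0,0,35,0],[0,0,19,0],[0,0,0,0],[0,0,0,0]]]' -0.1 30
python3 -m inch '[[[0,0,0,0],[0,0,0,0],[0,0,0,0],[0,0,0,0]]]' 1 40
python3 -m inch '[[[0,0,-3,0],[0,0,0,0],[0,0,0,0]]]'
```

```text
time: 29.52
tool_pos: [0.4489, 0.028, 0.1249]
tool_rot: [3.141, 0.001, 2.536]
contact_force: [0.6, -0.8, 0.1]
opening: 0.0505
time: 30.02
tool_pos: [0.4479, 0.0282, 0.1244]
tool_rot: [3.141, 0.0, 2.536]
contact_force: [3.1, 4.6, 1.0]
opening: 0.0151
time: 30.4
tool_pos: [0.4478, 0.0285, 0.1268]
tool_rot: [3.141, -0.0, 2.536]
contact_force: [3.4, 3.8, -7.1]
opening: 0.0134
```

```bash
python3 -m inch '[[[0,0,-0.7,0.13],[0,0,0,0.13],[0,0,0,0.13],[0,0,0,0.14],[0,0,0,0],[0,0,0,0]]]'
python3 -m inch '[[[0,0,2,0],[0,0,2,0],[0,0,2,0],[0,0,0,0],[0,0,0,0]]]'
```

```text
time: 31.15
tool_pos: [0.448, 0.0286, 0.1276]
tool_rot: [3.141, -0.001, 2.005]
contact_force: [3.3, 4.2, -7.4]
opening: 0.0134
time: 31.78
tool_pos: [0.448, 0.0287, 0.1216]
tool_rot: [3.141, -0.001, 2.006]
contact_force: [3.7, 3.9, -7.4]
opening: 0.0133
```

The force still shows the spring below the parked height, so the pin is in the slot. I'll lower further to find the plate.

```bash
python3 -m inch '[[[0,0,2,0],[0,0,0,0],[0,0,0,0]]]'
python3 -m inch '[[[0,0,2,0],[0,0,0,0],[0,0,0,0]]]'
python3 -m inch '[[[0,0,2,0],[0,0,0,0],[0,0,0,0]]]'
```

```text
time: 32.15
tool_pos: [0.4481, 0.0286, 0.1197]
tool_rot: [3.141, -0.001, 2.006]
contact_force: [3.7, 5.5, -7.4]
opening: 0.0136
time: 32.52
tool_pos: [0.4486, 0.0286, 0.1193]
tool_rot: [3.139, 0.0, 2.006]
contact_force: [1.1, 3.3, 7.2]
opening: 0.0137
time: 32.9
tool_pos: [0.4491, 0.0285, 0.1189]
tool_rot: [3.137, 0.002, 2.006]
contact_force: [-3.6, 5.5, 22.4]
opening: 0.0137
```

It rests on the plate at 10 mm, so it isn't in the notch yet. I'll release, return to the cage pose on the bucket, and nudge clockwise gently.

```bash
python3 -m inch '[[[0,0,-3,0],[0,0,0,0],[0,0,0,0],[0,0,-40,0],[0,0,-45,0],[0,0,-15,0],[0,0,0,-0.177],[0,0,0,-0.177],[0,0,0,-0.177],[0,0,0,0]]]' -0.35 20
python3 -m inch '[[[-37,22.2,0,0],[-37,22.2,0,0],[-37,22.2,0,0],[0,0,0,0],[0,0,45,0],[0,0,45,0],[0,0,40,0],[0,0,15,0],[0,0,0,0],[0,0,0,0]]]'
```

```text
time: 34.15
tool_pos: [0.4475, 0.028, 0.2186]
tool_rot: [-3.141, -0.001, 2.535]
contact_force: [-0.7, -0.2, 0.2]
opening: 0.0624
time: 35.4
tool_pos: [0.578, 0.0197, 0.0758]
tool_rot: [3.14, 0.003, 2.536]
contact_force: [-0.1, -0.7, -0.3]
opening: 0.0622
```

```bash
python3 -m inch '[[[0,0,6,0],[0,0,0,0],[0,0,0,0],[0,0,0,0],[0,0,0,0]]]' 0.3 8
python3 -m inch '[[[0.3,-0.5,0,0],[0.3,-0.5,0,0],[0,0,0,0],[0,0,0,0]]]'
python3 -m inch '[[[0.3,-0.5,0,0],[0.3,-0.5,0,0],[0,0,0,0],[0,0,0,0]]]'
```

```text
time: 36.02
tool_pos: [0.5771, 0.02, 0.0681]
tool_rot: [3.141, 0.0, 2.537]
contact_force: [0.8, 1.3, 0.3]
opening: 0.0496
time: 36.52
tool_pos: [0.5772, 0.0199, 0.0681]
tool_rot: [3.139, 0.002, 2.537]
contact_force: [5.3, 5.0, -1.6]
opening: 0.0497
time: 37.02
tool_pos: [0.5772, 0.02, 0.0681]
tool_rot: [3.137, 0.003, 2.537]
contact_force: [9.0, 6.7, -4.5]
opening: 0.05
```

```bash
python3 -m inch '[[[0.3,-0.5,0,0],[0.3,-0.5,0,0],[0,0,0,0],[0,0,0,0]]]'
python3 -m inch '[[[0.3,-0.5,0,0],[0.3,-0.5,0,0],[0,0,0,0],[0,0,0,0]]]'
python3 - <<'E'
from h import *
c,st=look("side",dict(knob_grip=.144,pointer=.02))
E
```

```text
time: 37.52
tool_pos: [0.5771, 0.0198, 0.0682]
tool_rot: [3.136, 0.005, 2.536]
contact_force: [12.3, 8.6, -7.2]
opening: 0.0496
time: 38.02
tool_pos: [0.5763, 0.0191, 0.0681]
tool_rot: [3.136, 0.005, 2.536]
contact_force: [13.4, 7.3, -8.0]
opening: 0.0501
side knob_grip 0.61 [243.8, 375.9] [ 0.603 -0.231]
side knob_grip 0.47 [203.4, 291.5] [0.448 0.017]
side pointer 0.7 [236.2, 351.0] [ 0.619 -0.06 ]
```

It has started to slip at about 15 N, so I'll keep creeping.

```bash
python3 -m inch '[[[0.3,-0.5,0,0],[0.3,-0.5,0,0],[0,0,0,0],[0,0,0,0]]]'
python3 -m inch '[[[0.3,-0.5,0,0],[0.3,-0.5,0,0],[0,0,0,0],[0,0,0,0]]]'
python3 -m inch '[[[0.3,-0.5,0,0],[0.3,-0.5,0,0],[0,0,0,0],[0,0,0,0]]]'
```

```text
time: 38.67
tool_pos: [0.5754, 0.0183, 0.0681]
tool_rot: [3.136, 0.006, 2.536]
contact_force: [14.7, 6.1, -8.7]
opening: 0.0494
time: 39.17
tool_pos: [0.574, 0.0176, 0.0682]
tool_rot: [3.137, 0.005, 2.536]
contact_force: [12.4, 5.5, -7.0]
opening: 0.0498
time: 39.67
tool_pos: [0.5739, 0.0176, 0.0683]
tool_rot: [3.135, 0.007, 2.536]
contact_force: [14.8, 8.0, -9.4]
opening: 0.0498
```

```bash
python3 -m inch '[[[0.3,-0.5,0,0],[0.3,-0.5,0,0],[0,0,0,0],[0,0,0,0]]]'
python3 -m inch '[[[0.3,-0.5,0,0],[0.3,-0.5,0,0],[0,0,0,0],[0,0,0,0]]]'
```

```text
time: 40.17
tool_pos: [0.5731, 0.0172, 0.0684]
tool_rot: [3.134, 0.007, 2.536]
contact_force: [16.2, 8.0, -9.4]
opening: 0.0517
time: 40.67
tool_pos: [0.5723, 0.0166, 0.0686]
tool_rot: [3.134, 0.008, 2.536]
contact_force: [16.9, 7.9, -8.3]
opening: 0.0532
```

The jaws are being forced open while the bucket stays put, so it may be locked. I'll grip firmer and test by pushing the other way.

```bash
python3 -m inch '[[[-1.2,2,0,0],[-0.6,1,0,0],[0,0,0,0],[0,0,0,0]]]' 0.3 25
python3 -m inch '[[[-1.2,2,0,0],[-0.6,1,0,0],[0,0,0,0],[0,0,0,0]]]'
python3 -m inch '[[[-0.6,1,0,0],[-0.6,1,0,0],[0,0,0,0],[0,0,0,0]]]'
```

```text
time: 41.18
tool_pos: [0.5733, 0.0181, 0.0685]
tool_rot: [3.137, 0.004, 2.536]
contact_force: [8.0, 7.0, -3.4]
opening: 0.0493
time: 41.68
tool_pos: [0.5733, 0.0181, 0.0684]
tool_rot: [-3.141, -0.0, 2.537]
contact_force: [-2.6, 1.0, 5.8]
opening: 0.0495
time: 42.18
tool_pos: [0.5738, 0.0182, 0.0682]
tool_rot: [-3.138, -0.002, 2.537]
contact_force: [-6.9, -3.5, 7.9]
opening: 0.0496
```

```bash
python3 -m inch '[[[-0.6,1,0,0],[-0.6,1,0,0],[0,0,0,0],[0,0,0,0]]]'
python3 -m inch '[[[-0.6,1,0,0],[-0.6,1,0,0],[0,0,0,0],[0,0,0,0]]]'
```

```text
time: 42.68
tool_pos: [0.5746, 0.0183, 0.0681]
tool_rot: [-3.135, -0.004, 2.538]
contact_force: [-11.3, -5.2, 10.8]
opening: 0.0495
time: 43.18
tool_pos: [0.5747, 0.0182, 0.068]
tool_rot: [-3.132, -0.007, 2.537]
contact_force: [-17.0, -10.9, 15.7]
opening: 0.0493
```

A 20 N push moves the bucket only about 1.2 mm, which is the notch's play, where it had slid at about 15 N before. That indicates a lock. I'll unload, release, rise and look at the knob.

```bash
python3 -m inch '[[[1.2,-2,0,0],[1.2,-2,0,0],[0,0,0,0],[0,0,0,0]]]'
python3 -m inch '[[[0,0,0,0],[0,0,0,0],[0,0,-45,0],[0,0,-45,0],[0,0,-40,0],[0,0,-20,0],[37,-22,0,0],[0,0,0,0],[0,0,0,0]]]' -0.4 15
python3 - <<'E'
from h import *
c,st=look("wrist",dict(rotor_hub=.057,blue_cap=.107,white_cap1=.107,pointer=.02,knob_grip=.134))
H=np.array([.552,.0755]); cv2.imwrite("pics/w10.png",c["img"]); w=c["img"]
s=read_camera("side")["img"][110:270,220:420]; o=cv2.imread("pics/side0.png")[110:270,220:420]
f=lambda i:cv2.resize(i,(400,320),interpolation=cv2.INTER_CUBIC)
cv2.imwrite("pics/m11.png",np.vstack([np.hstack([f(o),f(s)]),cv2.resize(w,(800,500))[:270]]))
# red centroid now / at start / riding? in side
for n,i in(("start",o),("now",s)):
    h=cv2.cvtColor(i,cv2.COLOR_BGR2HSV); m=cv2.inRange(h,(0,150,70),(6,255,255))|cv2.inRange(h,(172,150,70),(180,255,255)); m=m[80:110,55:90]
    ys,xs=np.nonzero(m); print(n,len(xs),xs.mean()+275,ys.mean()+190)
print(st["tool_pos"],st["tool_rot"],st["contact_force"])
E
```

```text
time: 43.68
tool_pos: [0.5748, 0.0182, 0.068]
tool_rot: [-3.139, -0.001, 2.537]
contact_force: [-5.3, -3.9, 7.1]
opening: 0.0489
time: 44.8
tool_pos: [0.5336, 0.0224, 0.2181]
tool_rot: [3.141, 0.001, 2.537]
contact_force: [0.4, -0.0, -0.1]
opening: 0.064
wrist blue_cap 0.95 [231.8, 338.9] [0.576 0.017]
wrist white_cap1 0.67 [177.7, 452.9] [0.591 0.122]
wrist white_cap1 0.59 [103.8, 352.8] [0.493 0.086]
wrist knob_grip 0.87 [96.2, 256.2] [0.448 0.029]
start 11 291.3636363636364 201.8181818181818
now 14 290.35714285714283 201.57142857142858
[0.53363817 0.02237024 0.21813161] [3.14083907e+00 1.04622656e-03 2.53695704e+00] [ 0.4090346  -0.02830798 -0.13057068]
```

View pics/m11.png

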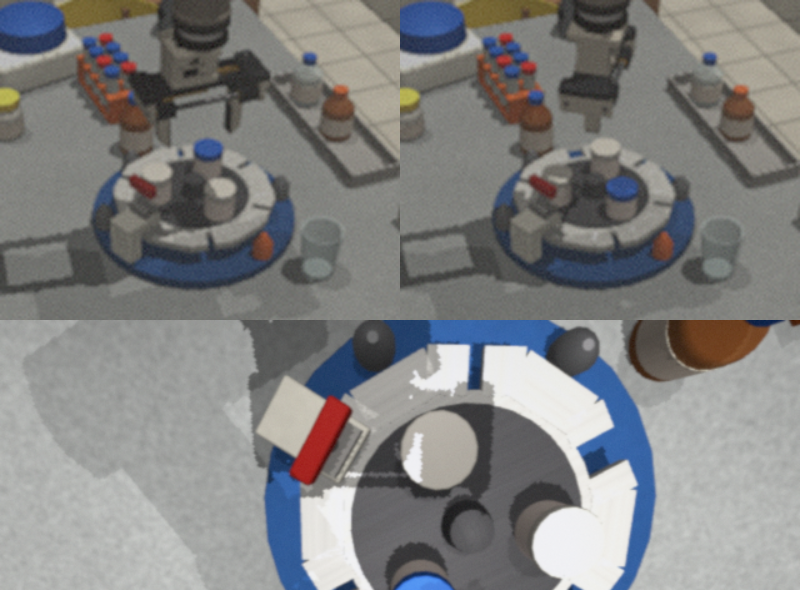

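The knob is square again and sits at the same height as at the start in the side view (row 201.6 against 201.8). Blue stands by the marker. As a last check I'll press lightly on the bar's top with the shut fingers: contact near a reading of 0.118 means home, near 0.128 means riding.

```bash
python3 -m inch '[[[36.7,-22,0,0],[36.7,-22,0,0],[0,0,0,0],[0,0,0,0],[0,0,35,0],[0,0,30,0],[0,0,20,0],[0,0,0,0],[0,0,0,0]]]' 1 15
python3 -m inch '[[[0,0,4,0],[0,0,0,0],[0,0,0,0]]]'
python3 -m inch '[[[0,0,4,0],[0,0,0,0],[0,0,0,0]]]'
python3 -m inch '[[[0,0,4,0],[0,0,0,0],[0,0,0,0]]]'
```

```text
time: 46.28
tool_pos: [0.4487, 0.0276, 0.1335]
tool_rot: [3.141, 0.001, 2.537]
contact_force: [-0.3, 0.1, 0.4]
opening: 0.0004
time: 46.65
tool_pos: [0.4477, 0.0278, 0.1292]
tool_rot: [3.141, 0.001, 2.537]
contact_force: [-0.0, -0.3, 0.3]
opening: 0.0006
time: 47.02
tool_pos: [0.4475, 0.0278, 0.1249]
tool_rot: [3.142, -0.0, 2.537]
contact_force: [0.4, -0.1, 0.9]
opening: 0.0003
time: 47.4
tool_pos: [0.4475, 0.0278, 0.1209]
tool_rot: [-3.142, -0.0, 2.537]
contact_force: [-0.4, -0.6, -0.2]
opening: 0.0005
```

```bash
python3 -m inch '[[[0,0,2,0],[0,0,0,0],[0,0,0,0]]]'
python3 -m inch '[[[0,0,2,0],[0,0,0,0],[0,0,0,0]]]'
python3 -m inch '[[[0,0,2,0],[0,0,0,0],[0,0,0,0]]]'
```

```text
time: 47.78
tool_pos: [0.4475, 0.0278, 0.1189]
tool_rot: [3.142, -0.0, 2.537]
contact_force: [-0.5, 0.3, 0.1]
opening: 0.0002
time: 48.15
tool_pos: [0.4483, 0.0277, 0.1185]
tool_rot: [3.14, 0.002, 2.537]
contact_force: [-3.0, 0.4, 14.3]
opening: 0.0005
time: 48.52
tool_pos: [0.449, 0.0277, 0.1182]
tool_rot: [3.139, 0.005, 2.537]
contact_force: [-7.2, 0.8, 30.1]
opening: 0.0004
```

Contact came at 0.1185, exactly the home height, and the bar held firm. I'll retreat, check and hand in.

```bash
python3 -m inch '[[[0,0,-20,0],[0,0,-40,0],[0,0,-40,0],[0,0,0,0],[0,0,0,0]]]'
python3 - <<'E'
from h import *
c,st=look("side",dict(blue_cap=.107,knob_grip=.134,amber_bottle=0,beaker=0))
look("wrist",dict(blue_cap=.107,knob_grip=.134)); print(st["contact_force"])
hand_in()
E
```

```text
time: 49.15
tool_pos: [0.447, 0.0278, 0.2142]
tool_rot: [-3.141, -0.001, 2.537]
contact_force: [-0.5, 0.3, -0.1]
opening: 0.0006
side blue_cap 0.68 [197.3, 298.5] [0.495 0.081]
side blue_cap 0.67 [201.0, 330.4] [0.582 0.028]
side knob_grip 0.58 [202.1, 289.1] [0.448 0.037]
side amber_bottle 0.46 [183.8, 288.8] [0.539 0.295]
side amber_bottle 0.19 [194.4, 298.2] [0.549 0.224]
side beaker 0.86 [245.8, 382.2] [ 0.702 -0.116]
wrist blue_cap 0.29 [238.1, 415.8] [0.53  0.074]
wrist knob_grip 0.55 [197.5, 320.2] [0.448 0.031]
[-0.46377344  0.31410464 -0.08145162]
the job is handed in; nothing more can be done
```

The rotor is locked with the blue-capped bucket at the orange marker, and the job was handed in at about 49 s of the 72 s allowed. I pulled the knob, twisted it so that it stayed out, and carried the rotor clockwise by the blue bucket to the marker. Then I twisted the knob back and nudged the rotor until the plunger dropped in.

**Checks that passed**
- **Lock:** a 20 N push the other way moved the bucket only about 1.2 mm, which is the notch's play. Before the drop it had slid at about 15 N.
- **Plunger home:** shut fingers pressed on the bar met it at a TCP reading of 0.1185 m, the height expected for home, and it held at 30 N. Riding on the plate it would have been about 0.128 m.
- **Blue bucket:** it stands at about -68°, against about -66° for the marker, so it is within 6°.
- **Robot clear:** the wrist force was about zero after I backed away.

**What went wrong or disagreed**
- **First push:** the shut fingers rode over the blue cap with about 5 N of lift, and the rotor turned only about 43°. The fingertips seem to sit about 24 mm higher than the TCP reading says. I re-gripped the bucket lower and it then carried well.
- **Final network readings:** some were unreliable. The wrist camera's last blue-cap hit had low confidence (0.29) and was wrong, and the side camera also called a white cap blue.
- **Bottle and beaker:** the bottle's last reading was within about 10 mm of its start and the beaker's within about 20 mm. That is the networks' usual scatter, and I neither approached nor touched them. I did not re-check the other loose things one by one.

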